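# Wipe the offcuts off the work board and rack the scraper

## Task

Pick up the blue-gripped scraper block and use it to wipe all five metal chips off the dark work board into the yellow catch tray along its edge, without touching the chips with the gripper's fingers. Then stand the scraper, rubber edge down, in the empty slot of the plywood rack, fully down and roughly centred along the slot. Leave the template and everything else on the bench where it is.

Things in the scene. Friction and masses are not known exactly. Their poses are not given: they have to be found in the camera images.
- board: dark brown work board, 160 (its x) x 220 (its y) mm, top face 50 mm above the table, on two cleats, fixed. Origin on the table under the board's centre. A yellow sheet-metal catch tray is fixed along its -y edge, with no gap: outside 200 (x) x 78 (y) x 36 mm high, 3 mm walls, so its rim lies 14 mm below the board's top; it reaches from y = -110 to -188 mm of the board's frame
- tray_in (a point): centre of the catch tray's inner floor, 3 mm above the table, axes as the board's (+y points from the tray to the board); inside 194 x 72 mm, 33 mm deep
- scraper: scraper block standing upright: 120 (its x) x 20 (its y) x 80 mm high; black rubber wiping edge at the bottom, pale wood to 48 mm, and a blue grip above it, 80 mm long, 20 mm thick, from 48 to 80 mm height. Origin at the centre of its underside; 140 g or so
- slot (a point): centre of the floor of the empty slot of the plywood rack, 8 mm above the table. The slot is 26 mm wide (along y), 130 mm long (along x, both ends open), between walls 8 mm thick and 30 mm high
- rack: fixed plywood rack, 130 (x) x 110 (y) mm, 38 mm high, with two slots along its x: the wide empty one at y = -30 mm and a narrow one at y = +35 mm that holds the round template. Origin at the centre of its underside
- template: round brown wooden template, 100 mm wide, 10 mm thick, 92 mm high, standing on edge in the rack's narrow slot; origin at the centre of its lower edge; stays there
- chip0: brass chip (yellow offcut), 20 x 15 x 7 mm, loose, lying on the board at the start; origin at the centre of its underside
- chip1: aluminium chip (silvery offcut), 24 x 16 x 10 mm, loose, lying on the board at the start; origin at the centre of its underside
- chip2: brass chip (yellow offcut), 20 x 15 x 7 mm, loose, lying on the board at the start; origin at the centre of its underside
- chip3: aluminium chip (silvery offcut), 24 x 16 x 10 mm, loose, lying on the board at the start; origin at the centre of its underside
- chip4: brass chip (yellow offcut), 20 x 15 x 7 mm, loose, lying on the board at the start; origin at the centre of its underside
- jug: steel jug with a black handle, 84 mm across, 105 mm high, bystander; origin at the centre of its underside
- glue: glue bottle with an orange cap, 50 mm across, 110 mm high, bystander; origin at the centre of its underside
- driver: screwdriver lying on the table, bystander; long axis x
- puck: black rubber puck, 60 mm across, 35 mm high, bystander; origin at the centre of its underside
Things that resemble listed ones, but are neither listed nor needed, are in the scene too. There is more than one size of the rack; the job needs the larger. What is shaped like the scraper but green is not meant.

How it is judged (in metres and radians):
On the way, in this order (a step that is already met when the one before it is completed fails the run):
1. the scraper is held by the fingers over the board, its edge less than 20 mm above the board's top (contact force between the fingers and scraper above 1 N and x of scraper in the frame of board between -0.13 and 0.13 m and y of scraper in the frame of board between -0.12 and 0.12 m and z of scraper in the frame of board between 0.03 and 0.07 m), for 0.1 s.
2. all five chips lie in the catch tray while the scraper is still held (x of chip0 in the frame of tray_in between -0.102 and 0.102 m and y of chip0 in the frame of tray_in between -0.04 and 0.04 m and z of chip0 in the frame of tray_in between -0.006 and 0.033 m and x of chip1 in the frame of tray_in between -0.102 and 0.102 m and y of chip1 in the frame of tray_in between -0.04 and 0.04 m and z of chip1 in the frame of tray_in between -0.006 and 0.033 m and x of chip2 in the frame of tray_in between -0.102 and 0.102 m and y of chip2 in the frame of tray_in between -0.04 and 0.04 m and z of chip2 in the frame of tray_in between -0.006 and 0.033 m and x of chip3 in the frame of tray_in between -0.102 and 0.102 m and y of chip3 in the frame of tray_in between -0.04 and 0.04 m and z of chip3 in the frame of tray_in between -0.006 and 0.033 m and x of chip4 in the frame of tray_in between -0.102 and 0.102 m and y of chip4 in the frame of tray_in between -0.04 and 0.04 m and z of chip4 in the frame of tray_in between -0.006 and 0.033 m and contact force between the fingers and scraper above 1 N), for 0.1 s.
At the end, for the whole second after the job is handed in: All five chips lie at rest inside the catch tray, below its rim; the scraper stands at rest and released in the rack's empty slot, rubber edge down on the slot's floor (within 6 mm), leaning less than 0.2 rad, its centre within 30 mm of the slot's middle along the slot (x of chip0 in the frame of tray_in between -0.102 and 0.102 m and y of chip0 in the frame of tray_in between -0.04 and 0.04 m and z of chip0 in the frame of tray_in between -0.006 and 0.033 m and x of chip1 in the frame of tray_in between -0.102 and 0.102 m and y of chip1 in the frame of tray_in between -0.04 and 0.04 m and z of chip1 in the frame of tray_in between -0.006 and 0.033 m and x of chip2 in the frame of tray_in between -0.102 and 0.102 m and y of chip2 in the frame of tray_in between -0.04 and 0.04 m and z of chip2 in the frame of tray_in between -0.006 and 0.033 m and x of chip3 in the frame of tray_in between -0.102 and 0.102 m and y of chip3 in the frame of tray_in between -0.04 and 0.04 m and z of chip3 in the frame of tray_in between -0.006 and 0.033 m and x of chip4 in the frame of tray_in between -0.102 and 0.102 m and y of chip4 in the frame of tray_in between -0.04 and 0.04 m and z of chip4 in the frame of tray_in between -0.006 and 0.033 m and linear speed of each of chip0, chip1, chip2, chip3, chip4, scraper below 0.02 m/s and x of scraper in the frame of slot between -0.03 and 0.03 m and y of scraper in the frame of slot between -0.009 and 0.009 m and z of scraper in the frame of slot between -0.005 and 0.006 m and angle between scraper's own z axis and vertical below 0.2 rad); the robot touches nothing.
It fails at once if the gripper's fingers touch a chip (over 0.5 N) (contact force between the fingers and chip0 above 0.5 N or contact force between the fingers and chip1 above 0.5 N or contact force between the fingers and chip2 above 0.5 N or contact force between the fingers and chip3 above 0.5 N or contact force between the fingers and chip4 above 0.5 N).
It fails at once if the template, jug, glue bottle, screwdriver or puck is moved by more than 40 mm (distance of any of template, jug, glue, driver, puck from where it was at the start of the episode above 0.04 m).
It also fails if it takes over 64 s, if anything falls off the work surface, if the arm or the gripper's body presses on something with over 40 N, if the wrist force passes 120 N, or if a joint passes its speed limit or range.

## Robot

A 7-joint arm with a two-finger parallel gripper is mounted at the origin on the work surface. World frame = base frame: x ahead of the robot, y to its left, z up, the work surface at z = 0. Lengths are in mm, angles in rad, forces in N, time in s.
With the tool pointing down it reaches from about 400 to 850 mm from the base axis. Payload 6.9 kg.
Tool frame: the origin (TCP) lies between the finger pads; the fingertips stand 22 mm ahead of it and the grasp point (between the pads) lies 3 mm ahead of it; z points along the fingers, y is the line along which they close (so a half turn about z gives the same grasp; the last joint's range is limited). The gripper opens to 85 mm and grips with 20 to 120 N. Pads are 22 mm wide; open, the fingers measure 114 mm over their backs; the gripper's body (76 mm by 85 mm) begins 54 mm behind the grasp point. The pads swing forward as they close: fully open they stand 13 mm farther back than shut.
Start: joints at [1.308, 0.507, -0.238, 1.5, 0.126, 1.149, -0.155], TCP at [224.697, -583.201, 253.275] pointing down, gripper open.
Joint ranges: [-3.08, 3.08], [-0.24, 2.05], [-1.43, 1.35], [0, 2.5], [-1.52, 4.66], [0.17, 1.96], [-2.89, 2.89]. Speed limits (rad/s): [2.39, 2.39, 3.14, 3.14, 3.14, 3.14, 3.14].

## Interface

Orientations are given as a rotation vector (axis times angle).
In Python, from cell import env, kin, eyes gives the robot as it stands. Calls block until the motion is done:
- env.move_pose(position, orientation): joint-space move of the TCP to a pose.
- env.servo_line(position, attitude=None, rate=150, until_force=None): straight line of the TCP; attitude=None keeps the orientation; rate is the mean speed in mm/s. With until_force (N) it stops when the force on the tool has changed by that much, and returns True; else False.
- env.set_joints(angles): joint-space move.
- env.open_gripper() and env.close(effort=None): open the fingers fully, or close them until they stop; effort is the grip in N (None keeps the last).
- env.wait(seconds).
- kin.ik(position, orientation): joint angles nearest the present ones, or None.
- env.get_state(): the state.
- eyes.read_camera(name): name is "side" or "top" or "wrist"; returns a dict with "pixels" (480x640x3 uint8, red, green, blue), "fovy" (degrees; the focal length in pixels is half the picture's height over the tangent of half this angle, whatever the lens; pixels are square), "cx", "cy" (the principal point, pixels), "position" and "rotation" of the camera in the world. Camera axes: x right, y up, looking along -z (the intrinsics and any distortion apply to the point x, -y, -z); pixel columns grow to the right and rows downward; lengths in mm; the calibration is good to about 2 mm. The wrist camera is an equidistant fisheye: a pixel r from the principal point sees the ray r / f radians off the axis. A picture is of the moment at which its call begins. There is no depth.
A pose or a line that the arm cannot do raises env.MotionError and nothing moves.
- env.close_job(): hands the job in; it is judged then, once.
Trained networks look in a picture, given as the dict that the camera call returned (one of the last four; its "shot" number tells which), for a name from the list of things; names that differ only in an ending like _2 or _b are one class to them, and where a whole thing is asked for, a point or a joint stands for the part that bears it (a point fixed in the world has none). Each returns a list of dicts, best first, with "confidence" (0 to 1); they miss things now and then, are a little off and sometimes report something else, mostly with a low value. They report only what shows in the picture. A call takes as long as a camera call. They do not tell look-alikes from the thing itself.
- eyes.silhouettes(picture, target): "region" (480x640 bool, what is visible of it) and "uv" ([column, row] in pixels, amid what is visible of it).
The state is a dict: "t": time; "joint_pos": joint angles; "joint_vel": joint speeds; "joint_torque": joint torques, N m; "position": TCP position; "tcp_rot": TCP orientation; "ft_force": force on the tool from outside, world axes, zero at the start; "torque": the same for the moment, N m; "width": finger opening in mm; "gripper_force": force on a finger pad.
Only numpy, scipy, OpenCV 4.12 (cv2) and the standard library are available. Lean on these libraries where they do the work, as an engineer would, in place of code of your own. Each camera call takes 0.05 s, during which the arm holds its last target. There are 200 camera calls.

## Working session

There is one attempt and no reset: what is moved stays moved. The work goes in short steps, each a Python script; the robot and the scene stay as the last script left them, time stands still between calls to the robot, and variables do not carry over. Pictures are saved under pics/ and viewed, at most 10 in all, crops included, and the job is handed in when it is done.

```bash
ls; mkdir -p pics; python3 - <<'E'
from cell import env,kin,eyes
import cv2,numpy as np
for n in ["top","side"]:
    p=eyes.read_camera(n)
    cv2.imwrite(f"pics/{n}0.png",p["pixels"][:,:,::-1])
    print(n,p["fovy"],p["cx"],p["cy"],p["position"],np.round(p["rotation"],4).tolist(),[k for k in p])
print(env.get_state())
E
```

```text
pics
top 44.587723797202614 326.67957493307165 247.15327381863995 [ 342.91233302   25.3419181  1521.6446862 ] [0.1067, -0.1111, -1.5891] ['pixels', 'fovy', 'cx', 'cy', 'position', 'rotation', 'shot']
side 57.52785966816482 326.9304488620397 248.26175040783775 [239.98713918 682.26746493 477.15342767] [0.3218, -1.3529, -2.3645] ['pixels', 'fovy', 'cx', 'cy', 'position', 'rotation', 'shot']
{'t': 0.1, 'joint_pos': array([ 1.30852343,  0.50826109, -0.23752837,  1.50102493,  0.12573169,
        1.14888188, -0.1547854 ]), 'joint_vel': array([ 1.01345742e-03, -2.54205660e-03,  8.44026060e-05, -4.67011225e-03,
        1.65232302e-04, -1.03318481e-03,  1.27593216e-03]), 'joint_torque': array([-5.95311314e-03, -6.21842408e+01, -2.19564468e+00, -2.50210744e+01,
        1.22536308e-02,  7.79023947e-03,  3.52616360e-05]), 'position': array([ 224.48884443, -582.85964706,  252.51465427]), 'tcp_rot': array([-3.08709665e+00, -5.74218469e-01,  5.38958984e-04]), 'ft_force': array([ 0.30909175, -0.40715189, -0.25426955]), 'torque': array([0.02938372, 0.02311135, 0.03998938]), 'gripper_force': 0.0, 'width': 85.63064789617502}
```

View pics/top0.png

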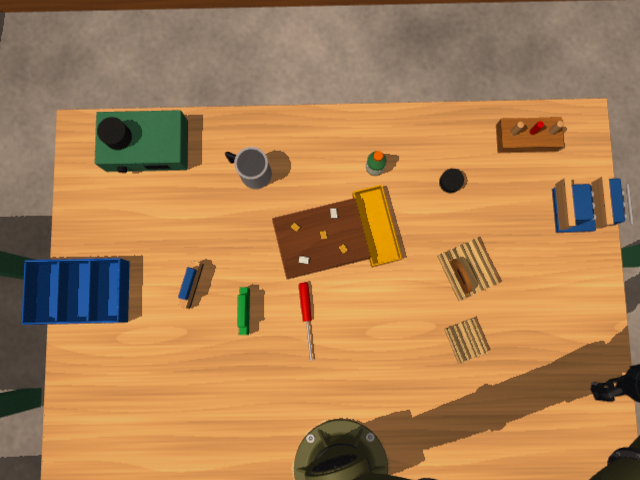

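View pics/side0.png

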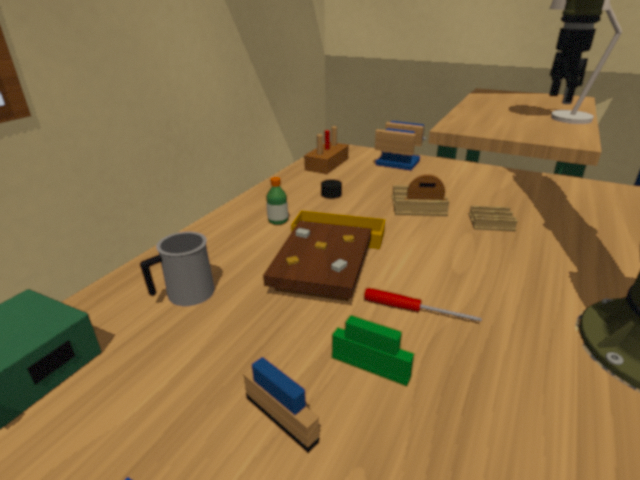

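The top view shows the blue scraper at about (190,285), the board at (320,238) with its tray at (380,226) on the -y side, and the large rack with the template at (468,268). The green decoy is at (243,310) and the small rack at (467,340). The side view agrees. Next I'll measure these.

```bash
cat > h.py <<'E'
from cell import env,kin,eyes
import cv2,numpy as np
from scipy.spatial.transform import Rotation as R
def rot(p):
    r=np.asarray(p["rotation"]); return R.from_rotvec(r).as_matrix() if r.size==3 else r
def pix2w(p,uv,z,fish=False):
    uv=np.atleast_2d(np.asarray(uv,float)); f=240/np.tan(np.radians(p["fovy"])/2)
    d=(uv-[p["cx"],p["cy"]])/f
    if fish:
        th=np.linalg.norm(d,axis=1,keepdims=True); d=d/np.maximum(th,1e-9)*np.tan(th)
    ray=np.c_[d[:,0],-d[:,1],-np.ones(len(d))]@rot(p).T
    c=np.asarray(p["position"]); return (c+ray*((z-c[2])/ray[:,2])[:,None])[:,:2]
def mask_pts(m):
    return np.argwhere(m)[:,::-1].astype(float)
def rect(P):
    (c,s,a)=cv2.minAreaRect(P.astype(np.float32))
    if s[0]<s[1]: s=s[::-1]; a+=90
    a=(a+90)%180-90
    return np.round(c,1),np.round(s,1),round(a,2)   # centre, long/short, long-axis angle deg from world x
def down(yaw):  # tool down, tool y axis at world angle yaw(deg)+90
    return (R.from_euler('z',yaw,degrees=True)*R.from_euler('x',180,degrees=True)).as_rotvec()
E
python3 - <<'E'
from h import *
p=eyes.read_camera("top"); hsv=cv2.cvtColor(p["pixels"],cv2.COLOR_RGB2HSV)
for n,z in [("scraper",64),("board",50),("rack",38),("template",60)]:
    for s in eyes.silhouettes(p,n)[:3]:
        print(n,round(s["confidence"],2),np.round(s["uv"]),s["region"].sum(),*rect(pix2w(p,mask_pts(s["region"]),z)))
b=(hsv[...,0]>100)&(hsv[...,0]<125)&(hsv[...,1]>140); b[:,:170]=0;b[:,215:]=0
print("blue",b.sum(),*rect(pix2w(p,mask_pts(b),80)))
for i in range(5):
    for s in eyes.silhouettes(p,f"chip{i}")[:3]: 
        print(i,round(s["confidence"],2),np.round(s["uv"]),pix2w(p,s["uv"],58))
print("board corners",pix2w(p,[(274,219),(355,199),(370,263),(287,278)],50))
cv2.imwrite("pics/crop1.png",cv2.resize(p["pixels"][170:310,260:510,::-1],None,fx=3.2,fy=3.2,interpolation=cv2.INTER_CUBIC))
E
```

```text
scraper 0.87 [190. 281.] 682 [458.6 363.6] [120.2  39.3] -17.04
scraper 0.67 [241. 307.] 522 [392.  229.7] [116.   29.8] -0.17
scraper 0.52 [254. 168.] 1312 [762.7 208.4] [129.8  89.3] 33.12
board 0.94 [340. 236.] 7680 [578.1  -2. ] [299.  203.9] -77.51
rack 0.59 [465. 339.] 1184 [ 305.8 -322.8] [96.1 79.4] 21.3
template 0.89 [460. 278.] 370 [ 466.3 -315.7] [93.2 29.5] 23.9
template 0.52 [332. 214.] 66 [631.    1.3] [25.9 15.3] -1.26
blue 277 [461.4 364.6] [76.  22.4] -16.21
0 0.63 [294. 227.] [[600.8922438  100.37571605]]
0 0.62 [340. 248.] [[543.18784978 -13.17859558]]
1 0.63 [294. 227.] [[600.8922438  100.37571605]]
1 0.62 [340. 248.] [[543.18784978 -13.17859558]]
2 0.63 [294. 227.] [[600.8922438  100.37571605]]
2 0.62 [340. 248.] [[543.18784978 -13.17859558]]
3 0.63 [294. 227.] [[600.8922438  100.37571605]]
3 0.62 [340. 248.] [[543.18784978 -13.17859558]]
4 0.63 [294. 227.] [[600.8922438  100.37571605]]
4 0.62 [340. 248.] [[543.18784978 -13.17859558]]
board corners [[623.0843258  152.11778482]
 [670.93639727 -56.26875961]
 [504.89285708 -89.59626509]
 [471.29178159 120.69903029]]
```

View pics/crop1.png

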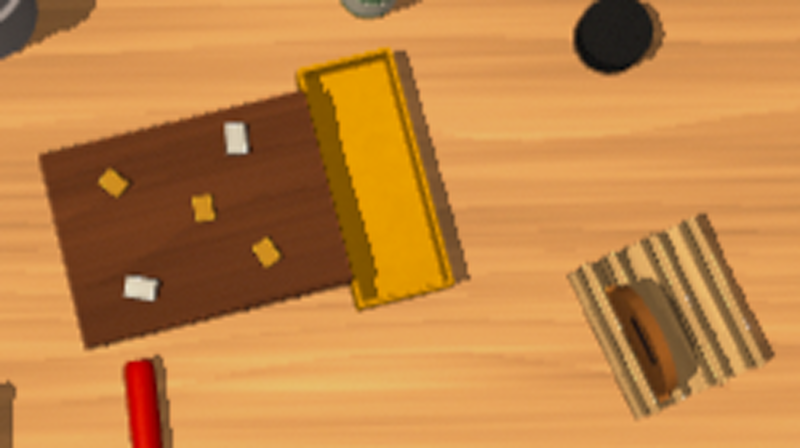

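The crop shows the board's corners clearly. Chips are at crop (113,183), (236,138), (203,208), (265,252) and (141,288). The template sits in the left slot of the rack, and the right slot is the wide, empty one.

```bash
python3 - <<'E'
from h import *
p=eyes.read_camera("top")
c=lambda L:np.array(L)/3.2+[260,170]
B=pix2w(p,c([(40,155),(305,91),(350,283),(87,348)]),50)
K=pix2w(p,c([(570,275),(702,216),(772,355),(640,416)]),38)
bc=B.mean(0); by=(B[0]+B[3]-B[1]-B[2]); byaw=np.degrees(np.arctan2(-by[0],by[1]))
kx=(K[0]+K[1]-K[2]-K[3]); kyaw=np.degrees(np.arctan2(kx[1],kx[0]))
print("board",bc,byaw,np.linalg.norm(B[0]-B[1]),np.linalg.norm(B[1]-B[2]))
print("rack",K.mean(0),kyaw,np.linalg.norm(K[0]-K[1]),np.linalg.norm(K[1]-K[2]))
M=R.from_euler('z',byaw,degrees=True).as_matrix()[:2,:2]
print("chips",(pix2w(p,c([(113,183),(236,138),(203,208),(265,252),(141,288)]),57)-bc)@M)
for y in (-16.5,163.5):
    print(y,kin.ik([461,364.5,200],down(y)))
q=min([k for k in (kin.ik([461,364.5,200],down(y)) for y in (-16.5,163.5)) if k is not None],key=lambda k:abs(k[6]))
env.set_joints(q)
w=eyes.read_camera("wrist"); cv2.imwrite("pics/w1.png",w["pixels"][:,:,::-1])
hsv=cv2.cvtColor(w["pixels"],cv2.COLOR_RGB2HSV)
b=((hsv[...,0]>100)&(hsv[...,0]<125)&(hsv[...,1]>140)).astype(np.uint8)
n,l,s,ce=cv2.connectedComponentsWithStats(b)
for i in range(1,n):
    if s[i,4]>200: print(s[i],*rect(pix2w(w,mask_pts(l==i),80,True)))
s=env.get_state(); print(s["t"],s["position"],s["tcp_rot"],w["position"])
E
```

```text
board [570.73705472  32.67380006] 12.685970722727824 218.33874832931022 158.95999812729286
rack [ 486.8941271  -343.93700425] 23.691114377206105 117.24958640897094 122.95559963961895
chips [[ 42.32110805  57.0494566 ]
 [ 54.16238642 -46.4464351 ]
 [  5.6942152   -7.43999617]
 [-40.18649141 -46.51889085]
 [-44.49153881  55.19480431]]
-16.5 [-0.93733994  0.51456855  0.356749    1.68536797 -0.20857284  0.979226
 -2.3649093 ]
163.5 [-0.04000363  0.75293072 -1.22562703  1.6735988   0.74184227  1.2608355
 -0.14272696]
[  482    42   158   209 26307] [446.5 586. ] [168.3 152.6] 90.0
[ 319  173   30  114 3129] [458.9 372.7] [81. 19.] -16.79
4.1083 [461.56459325 363.8651954  199.91466418] [ 4.53007109e-01  3.10857770e+00 -5.70026362e-04] [384.63471246 385.99056633 321.11644212]
```

View pics/w1.png

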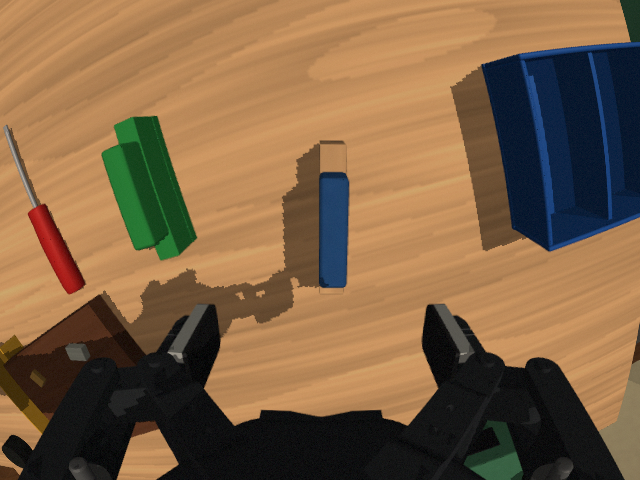

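The wrist view shows the blue grip at (333,230). Its fit there is 81x19 mm at (459,373), yaw -16.8°. I'll trust this closer look, so I grasp, lift, and then look at the board from above.

```bash
python3 - <<'E'
from h import *
o=down(163.3); xy=[459.2,371.5]
env.servo_line([*xy,120],o,rate=150)
env.servo_line([*xy,71],o,rate=80,until_force=15)
print(env.get_state()["position"])
env.close(70)
s=env.get_state(); print(s["width"],s["gripper_force"],s["position"])
env.servo_line([s["position"][0],s["position"][1],190],rate=150)
s=env.get_state(); print(s["width"],s["gripper_force"],s["position"],s["t"])
t=eyes.read_camera("top"); hsv=cv2.cvtColor(t["pixels"],cv2.COLOR_RGB2HSV)
for yaw in (192.7,12.7):
    for pos in ([640,110,190],[490,75,190],[525,-80,125],[475,-372,150]):
        k=kin.ik(pos,down(yaw if pos[1]>-300 else yaw+11)); print(yaw,pos,None if k is None else np.round(k,2))
print(env.get_state()["joint_pos"])
E
```

```text
[459.11187752 371.8040493   71.10105181]
19.107316281747163 68.1906259059906 [459.27083485 371.51597003  71.19798077]
18.922027380239513 68.28343749046326 [459.1822418  370.91283453 189.06248155] 7.1167
192.7 [640, 110, 190] [ 0.42  0.92 -1.35  1.51  0.9   1.43  0.83]
192.7 [490, 75, 190] [ 0.57  0.62 -1.22  1.92  0.66  1.09  0.86]
192.7 [525, -80, 125] [ 0.86  0.89 -1.39  1.91  0.95  1.22  0.92]
192.7 [475, -372, 150] [ 1.31  0.93 -1.37  1.69  0.94  1.34  1.74]
12.7 [640, 110, 190] [ 0.11  0.63 -0.55  1.52  0.36  1.09 -1.87]
12.7 [490, 75, 190] [ 0.24  0.42 -0.63  1.92  0.32  0.89 -1.89]
12.7 [525, -80, 125] [ 0.5   0.56 -0.6   1.91  0.43  0.8  -1.68]
12.7 [475, -372, 150] [ 1.08  0.66 -0.76  1.69  0.52  1.   -1.03]
[-0.05956208  0.76539647 -1.21089846  1.67989794  0.75313101  1.24549536
 -0.16274829]
```

```bash
python3 - <<'E'
from h import *
env.move_pose([520,110,240],down(12.7))
w=eyes.read_camera("wrist"); cv2.imwrite("pics/w2.png",w["pixels"][:,:,::-1])
np.savez("w2.npz",**{k:w[k] for k in("pixels","fovy","cx","cy","position","rotation")})
for s in eyes.silhouettes(w,"board")[:2]: print(s["confidence"],s["uv"],*rect(pix2w(w,mask_pts(s["region"]),50,True)))
s=env.get_state(); print(s["t"],s["position"],s["joint_pos"],s["gripper_force"])
E
```

```text
8.8 [519.75726058 110.81282177 239.62949567] [ 0.18058774  0.42106267 -0.63683277  1.76369888  0.28308316  1.05054078
 -1.90363214] 68.34483861923218
```

View pics/w2.png

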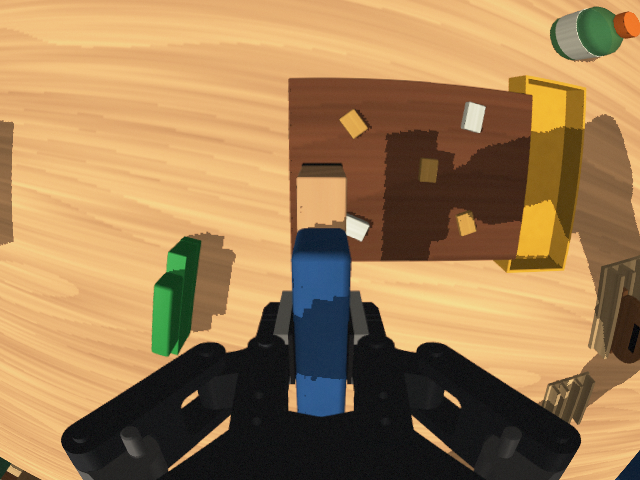

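The held scraper hangs straight. The board's corners show at (289,79), (533,96), (516,261) and (291,262), with all five chips visible.

```bash
python3 - <<'E'
from h import *
w={k:v for k,v in np.load("w2.npz").items()}
B=pix2w(w,[(289,79),(533,96),(516,261),(291,262)],50,True)
bc=B.mean(0); by=(B[0]+B[3]-B[1]-B[2]); byaw=np.degrees(np.arctan2(-by[0],by[1]))
print("board",B,bc,byaw,np.linalg.norm(B[0]-B[1]),np.linalg.norm(B[3]-B[2]),np.linalg.norm(B[1]-B[2]),np.linalg.norm(B[0]-B[3]))
M=R.from_euler('z',byaw,degrees=True).as_matrix()[:2,:2]
print("chips",(pix2w(w,[(354,123),(473,117),(428,170),(466,224),(357,227)],57,True)-bc)@M)
E
```

```text
board [[624.93204371 161.07678248]
 [673.73058897 -53.56088269]
 [517.14046611 -89.42877509]
 [469.13312242 126.30631918]] [571.2340553   36.09836097] 12.676837697019321 220.1150274960967 221.01207195057904 160.64548634719736 159.6317292853108
chips [[ 43.03194723  57.20391407]
 [ 53.8347263  -45.17584705]
 [  5.95706651  -6.50166579]
 [-41.00186678 -46.35950092]
 [-44.64683605  52.72146786]]
```

```bash
python3 - <<'E'
from h import *
bc=np.array([571.2,36.1]); yaw=12.68; M=R.from_euler('z',yaw,degrees=True).as_matrix()[:2,:2]
o=down(yaw); P=lambda x,y,z:[*(bc+M@[x,y]),z]
env.move_pose(P(43,93,170),o)
for i,x in enumerate((43,-43)):
    if i: env.servo_line(P(x,93,170),o,rate=250)
    print("hit",env.servo_line(P(x,93,122.7),o,rate=80,until_force=12))
    s=env.get_state(); print(s["position"],s["ft_force"])
    env.servo_line(P(x,-80,122.7),o,rate=90); print(env.get_state()["position"],env.get_state()["ft_force"])
    env.servo_line(P(x,-114,122.7),o,rate=50)
    env.servo_line(P(x,-114,170),o,rate=150)
env.servo_line(P(-43,60,240),o,rate=250)
w=eyes.read_camera("wrist"); cv2.imwrite("pics/w3.png",w["pixels"][:,:,::-1])
s=env.get_state(); print(s["t"],s["position"],s["gripper_force"],s["width"])
E
```

```text
hit False
[592.82520349 136.32769031 122.69446522] [ 0.33975622  0.34041338 -1.21298208]
[630.65089432 -31.98192309 122.76022209] [-0.57020307  0.38073285 -0.78928545]
hit True
[508.08300654 116.53061648 121.16041465] [-1.24133037 -0.15891017  6.56529581]
[546.76527675 -50.82167558 122.78093915] [ 0.92259992  0.73902927 -1.91128742]
19.4083 [516.12335068  83.0136829  238.91761218] 68.36914658546448 18.955154898843944
```

View pics/w3.png

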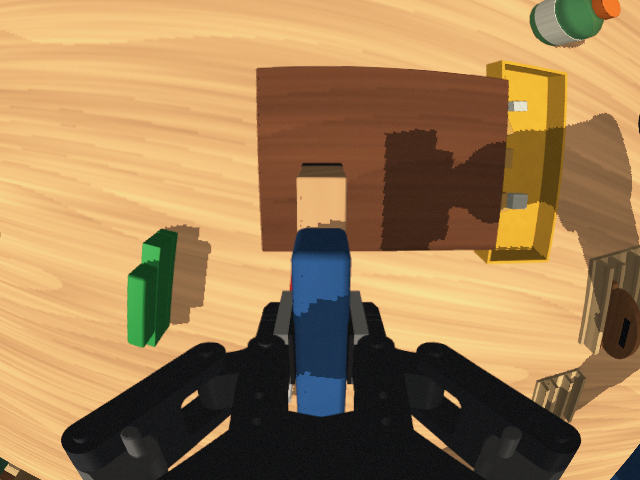

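The board is clear. Silver chips are in the tray at (516,106) and (515,201), and the brass ones are hidden behind the near wall. Next I look at the tray and the rack.

```bash
python3 - <<'E'
from h import *
env.move_pose([430,-270,240],down(23.7))
w=eyes.read_camera("wrist"); t=eyes.read_camera("top")
np.savez("w4.npz",**{k:w[k] for k in("pixels","fovy","cx","cy","position","rotation")})
cv2.imwrite("pics/w4.png",w["pixels"][:,:,::-1])
cv2.imwrite("pics/t4.png",cv2.resize(t["pixels"][170:310,260:510,::-1],None,fx=3.2,fy=3.2,interpolation=cv2.INTER_CUBIC))
s=env.get_state(); print(s["t"],s["position"],s["joint_pos"])
E
```

```text
20.875 [ 430.81497498 -268.70411596  240.13056259] [ 1.01127637  0.39607006 -0.7127327   1.82040059  0.29732762  1.03426715
 -0.97204259]
```

View pics/w4.png

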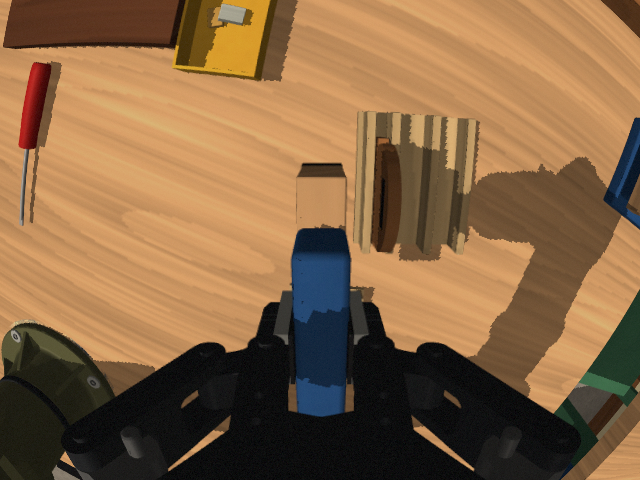

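View pics/t4.png

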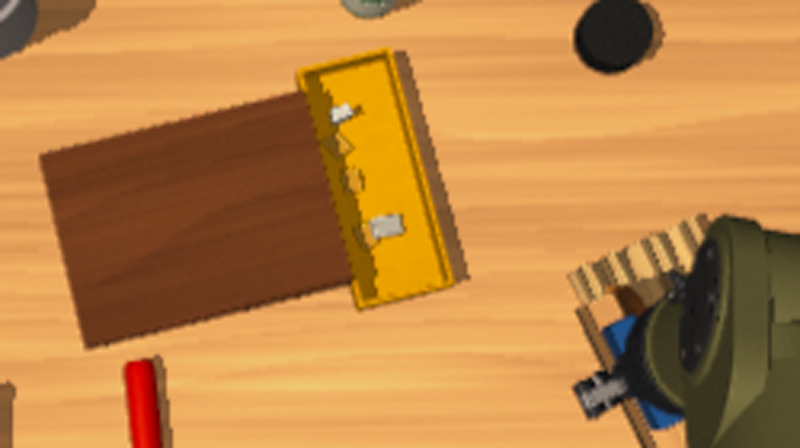

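All five chips are in the tray. In the wrist view the rack spans columns 357-479 and rows 111-252. I'll enlarge it to read the slot's edges.

```bash
python3 - <<'E'
from h import *
w=np.load("w4.npz"); im=w["pixels"][95:265,345:490,::-1]
g=cv2.resize(im,None,fx=3.5,fy=3.5,interpolation=cv2.INTER_CUBIC)
g=(255*(g/255.)**0.6).astype(np.uint8)
cv2.imwrite("pics/w4c.png",g)
E
```

```text
(no output)
```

View pics/w4c.png

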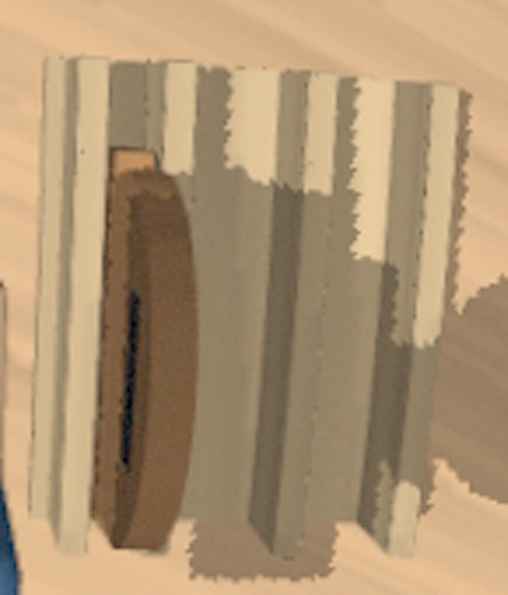

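Reading the crop: wall C, on the slot's left, has its right top edge from (337,75) to (302,556). Wall D has its left top edge from (432,84) to (390,556).

```bash
python3 - <<'E'
from h import *
w={k:v for k,v in np.load("w4.npz").items()}
S=pix2w(w,np.array([(337,75),(432,84),(390,556),(302,556)])/3.5+[345,95],38,True)
print(S,S.mean(0)); ln=np.linalg.norm
print(ln(S[0]-S[1]),ln(S[3]-S[2]),ln(S[0]-S[3]),ln(S[1]-S[2]))
for a,b in((0,3),(1,2)): d=S[a]-S[b]; print(np.degrees(np.arctan2(d[1],d[0])))
E
```

```text
[[ 552.59448298 -332.11335576]
 [ 562.94623957 -356.44498933]
 [ 444.53008425 -407.47487588]
 [ 434.21727007 -383.42426029]] [ 498.57201922 -369.86437032]
26.442149251792056 26.16842078110075 129.0192755393665 128.9435347789737
23.4344432017516
23.312991383048097
```

```bash
python3 - <<'E'
from h import *
o=down(23.4); xy=[498.6,-369.9]
env.move_pose([*xy,190],o)
env.servo_line([*xy,120],o,rate=120)
h=env.servo_line([*xy,92],o,rate=40,until_force=8)
s=env.get_state(); print(h,s["position"],s["ft_force"],s["torque"])
if not h:
    h=env.servo_line([*xy,78.5],o,rate=30,until_force=8)
    s=env.get_state(); print(h,s["position"],s["ft_force"],s["torque"])
w=eyes.read_camera("wrist"); cv2.imwrite("pics/w5.png",w["pixels"][:,:,::-1]); print(s["t"])
E
```

```text
False [ 498.78105236 -369.88449161   92.10274656] [ 0.1864872  -0.38211745 -1.15389263] [ 0.04015737  0.0192723  -0.02711538]
True [ 498.45630345 -369.99621718   79.16357436] [-0.80374699 -0.21569298  5.79987006] [0.21489813 0.18663569 0.03084882]
23.4917
```

It went in without touching and bottomed at 79.2, exactly the expected height. I'll shift slightly away from the template, release and retreat.

```bash
python3 - <<'E'
from h import *
env.servo_line([499.2,-371.4,79.4],rate=20,until_force=8)
env.open_gripper()
s=env.get_state(); print(s["width"],s["ft_force"],s["position"])
env.servo_line([499.2,-371.4,150],rate=50)
env.servo_line([499.2,-371.4,230],rate=150)
env.move_pose([410,-240,300],down(23.4))
env.wait(0.5)
w=eyes.read_camera("wrist"); cv2.imwrite("pics/w6.png",w["pixels"][:,:,::-1])
hsv=cv2.cvtColor(w["pixels"],cv2.COLOR_RGB2HSV)
b=((hsv[...,0]>100)&(hsv[...,0]<125)&(hsv[...,1]>140)).astype(np.uint8)
n,l,st,ce=cv2.connectedComponentsWithStats(b)
for i in range(1,n):
    if st[i,4]>200: print(st[i],*rect(pix2w(w,mask_pts(l==i),88,True)))
print(env.get_state()["t"])
E
```

```text
85.13863380348707 [-0.77167653 -0.76842343  0.26593179] [ 499.23512288 -371.42921677   79.4101402 ]
[ 595  112   45  103 1823] [ 611.1 -550.6] [100.2  92.9] 1.04
[ 461  140   32   81 2100] [ 494.8 -366.2] [78.4 29.3] 23.44
[ 478  439   48   41 1068] [ 133.8 -679.5] [151.1  70.3] 54.4
27.975
```

View pics/w6.png

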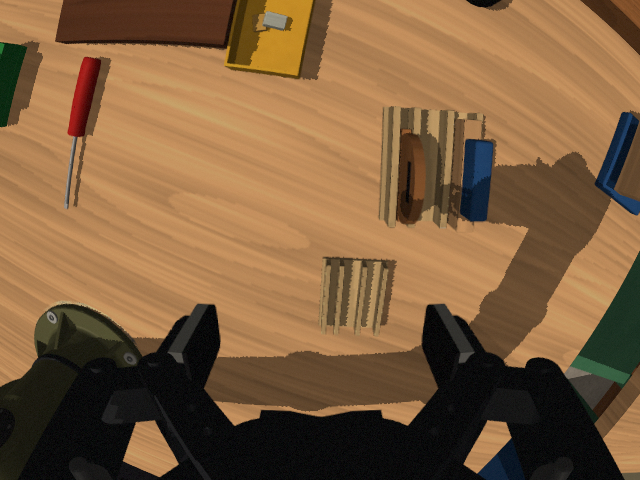

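The scraper stands upright in the empty slot at (477,180), with the template still in place and the gripper clear.

```bash
python3 -c "
from cell import env
print(env.close_job())"
```

```text
the job is handed in; nothing more can be done
None
```

I handed the job in at about 28 s of the 64 s allowed: all five chips are in the catch tray, and the scraper stands released and fully down in the rack's wide slot, with the template still in its slot; the judge returned no verdict.

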